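Load a culture dish into the dish reader and start it

TASK

Load the dish reader without picking anything up: with the fingertips, gently nudge the pink culture dish across the tray until it drops over the rim and sits flat in the round nest. Then push the tray fully shut, and only once it is shut press the green start button and let it go. Leave the yellow dish, vial, marker and test cassette where they are.

Things in the scene. Friction and masses are not known exactly. Their poses are not given: they have to be found in the camera images.
- dish: lidded round culture dish with pink filling, loose, 15 mm high, about 25 g; foot 56 mm across for the lowest 4 mm, 60 mm across above that. Origin: centre of its underside, z up through the lid. At the start it lies flat on the tray's deck on the robot's side of the nest, its centre 30 to 55 mm from the nest's centre; it slides freely; as it goes over the rim its far edge dips first, and it may hang tilted against the fingertip until that eases off a little
- reader: dish reader, a white box 165 mm deep, 150 mm wide, 90 mm high, fixed to the bench. Origin: on the bench below the middle of its front face; x points from the front face into the box, y to the left seen from the front, z up. The tray comes out of the front along -x through a slot 122 mm wide; the slot's upper edge is only 10 mm above the tray's deck, so a dish standing on the deck (15 mm) hits it and a dish sitting in the nest (7 mm proud of the deck) passes
- tray (a joint): how far the grey metal tray is out, m: 0 shut, 0.106 fully out; starts between 0.098 and 0.106. It slides with about 2.5 N of friction and stays where it is left
- nest (a point): centre of the floor of the round nest in the tray: 64 mm across, 8 mm deep, rim with a 2 mm chamfer; moves with the tray; axes as the reader's. The tray's flat deck is at height 46 mm above the bench, 110 mm wide (55 mm either side of the nest along y); towards the robot (-x) it runs on 76 mm from the nest's centre to the outer face of the front panel
- tray_front (a point): middle of the outer face of the tray's white front panel, which is pushed to shut the tray; 28 mm above the bench, moves with the tray; the panel is 130 mm wide, 10 mm thick, reaches from 10 to 46 mm above the bench and its top is level with the deck. With the tray shut the face stands 10 mm in front of the reader's front face
- start_button (a joint): travel of the green start button, m: 0 released, 0.005 fully pressed; a spring, about 4 N when fully pressed
- start_button_top (a point): centre of the top of the green start button (22 mm across) on the reader's top, near its front left corner; pressed straight down
- tool_case: open tool case, fixed, always in the same place to the left of the work: its tray (world x 0.18 to 0.50, y -0.05 to 0.42) is 120 mm high, its raised lid (x 0.50 to 0.62, same y) 420 mm high. Origin: below the middle of its tray, under the bench top
- spare_dish: the same kind of dish with yellow filling, 60 mm across, 15 mm high, loose on the bench to the right of the tray, not to be moved. Origin: centre of its underside
- vial: brown vial with white cap, 23 mm across, 46 mm high, loose on the bench to the right of the reader, not to be moved. Origin: centre of its underside
- marker: grey and orange marker pen, 125 mm long, 15 mm thick, lying on the bench to the left of the tray, not to be moved. Origin: middle of its underside; it points roughly along the reader's x
- cassette: flat white test cassette, 20x70 mm, 6 mm high, loose on the bench to the left of the reader, not to be moved. Origin: centre of its underside
Not all that is in view belongs to the job. What is shaped like the dish but purple is not meant.

How it is judged:
By the outcome, as a careful person would: the job done as asked, in the order asked, and still so for the second after the job is handed in, with the robot touching nothing.
It also fails if it takes over 61 s, if anything falls off the work surface, if the arm or the gripper's body presses on something with over 40 N, if the wrist force passes 120 N, or if a joint passes its speed limit or range.

ROBOT

A 7-joint arm with a two-finger parallel gripper is mounted at the origin on a cart in front of the work surface, level with it; the furniture and walls round the work are solid. World frame = base frame: x ahead of the robot, y to its left, z up, the work surface at z = 0. Lengths are in m, angles in rad, forces in N, time in s.
With the tool pointing down it reaches from about 0.4 to 0.85 m from the base axis. Payload 10.4 kg.
Tool frame: the origin (TCP) lies at the very end of the fingers, on their centre line; the grasp point (between the pads) lies 19 mm behind it; x points along the fingers, z is the direction in which the jaws open and shut, and the axes are right-handed (so a half turn about x gives the same grasp; the last joint's range is limited). The gripper opens to 85 mm and grips with 20 to 120 N. Pads are 22 mm wide; open, the fingers measure 114 mm over their backs; the gripper's body (76 mm by 85 mm) begins 54 mm behind the grasp point. The pads swing forward as they close: fully open they stand 13 mm farther back than shut.
Start: joints at [1.216, 0.332, -0.065, 1.46, 0.022, 1.35, -0.088], TCP at [0.204, -0.591, 0.231] pointing down, gripper open.
Joint ranges: [-2.6, 2.6], [-0.5, 2.12], [-1.47, 1.34], [0.16, 2.42], [-1.27, 4.41], [0.06, 2.06], [-2.6, 2.6]. Speed limits (rad/s): [2.22, 2.22, 2.79, 2.79, 3.14, 3.14, 3.14].

INTERFACE

Orientations are given as a unit quaternion [x, y, z, w].
In Python, from workcell import telemetry, viewer, manip, spot_in, mark_of gives the robot as it stands. The module is installed in compiled form; this text tells all that it offers.
- The arm moves only by the shell command python3 -m crank 'ROWS' [FORCE]. ROWS is JSON, a list of rows, each a list of 3 entries, a list of its own where there are three numbers: the closure, from 0 (fully open) to 1 (shut), then the shift along the world's x, y, z in cm, then the turn, a rotation vector about the world's x, y, z in rad. A call has 1 to 12 rows; each row shifts and turns the commanded pose from where the row before left it; what a row does not reach is not made up. A row lasts 1/12 s, in which the tool goes at most 41.7 mm and 7.16 degrees, less where a joint would pass 70% of its speed; a pose out of reach is approached as far as the arm can. A call with a gripper value outside its range is refused whole. The fingers move at their own pace and stop on an object; FORCE is the grip in N (left out, the last holds). Time passes only in rows, so rows that do not move let the fingers close. It gives the time, the measured TCP pose, the force and the opening at its end, in the units of the state.
- telemetry.get_obs(): the state, without advancing time (a new reading comes with each control period).
- viewer.camera(name): name is "scene" or "top" or "wrist"; returns a dict with "frame" (420x560x3 uint8, red, green, blue), "intrinsics" (3x3 intrinsics, pixels), "cam_to_world" (4x4, takes a point from camera to world coordinates). Camera axes: x right, y up, looking along -z (the intrinsics and any distortion apply to the point x, -y, -z); pixel columns grow to the right and rows downward; lengths in m; the calibration is good to about 2 mm. A picture is of the moment at which its call begins. There is no depth.
- manip.hand_in(): hands the job in, once; it reports no verdict.
Trained networks look in a picture, given as the dict that the camera call returned (one of the last four; its "shot" number tells which), for a name from the list of things; names that differ only in an ending like _2 or _b are one class to them, and where a whole thing is asked for, a point or a joint stands for the part that bears it (a point fixed in the world has none). Each returns a list of dicts, best first, with "conf" (0 to 1); they miss things now and then, are a little off and sometimes report something else, mostly with a low value. They report only what shows in the picture. A call takes as long as a camera call. They do not tell look-alikes from the thing itself.
- spot_in(thing, picture): "location" ([x, y, z] in m, in the coordinates of the camera as it stood for that picture, good to about 4 mm: the middle of the surface that is visible of it).
- mark_of(thing, picture): "location" ([x, y, z] in m, in the coordinates of the camera as it stood for that picture, good to about 4 mm: a listed point, or the origin of a listed thing).
The state is a dict: "clock": time; "joint_pos": joint angles; "joint_velocities": joint speeds; "tau": joint torques, N m; "position": TCP position; "ee_rot": TCP orientation; "ft_force": force on the tool from outside, world axes, zero at the start; "torque": the same for the moment, N m; "grip_width": opening from 0.0 (shut) to 1.0 (fully open).
Only numpy, scipy, OpenCV 4.12 (cv2) and the standard library are available. Lean on these libraries where they do the work, as an engineer would, in place of code of your own. Each camera call takes 0.05 s, during which the arm holds its last target. There are 200 camera calls.

## Working session

There is one attempt and no reset: what is moved stays moved. The work goes in short steps, Python scripts to look and compute and a shell command to move; the robot and the scene stay as the last step left them, time stands still between calls to the robot, and variables do not carry over. Pictures are saved under pics/ and viewed, about 8 in all and at most 12, crops included, and the job is handed in when it is done.

```bash
mkdir -p pics
cat > h.py <<'E'
import numpy as np,cv2
from workcell import telemetry, viewer, manip, spot_in, mark_of
def w(p,c): 
    M=np.array(c["cam_to_world"]); return M[:3,:3]@np.array(p)+M[:3,3]
def save(c,n,crop=None,s=1):
    f=c["frame"][:,:,::-1]
    if crop: f=f[crop[1]:crop[3],crop[0]:crop[2]]
    cv2.imwrite("pics/"+n,cv2.resize(f,None,fx=s,fy=s,interpolation=cv2.INTER_CUBIC))
def proj(p,c):
    M=np.array(c["cam_to_world"]); q=M[:3,:3].T@(np.array(p)-M[:3,3]); u=np.array(c["intrinsics"])@[q[0],-q[1],-q[2]]; return u[:2]/u[2]
def ray(uv,c,z):
    M=np.array(c["cam_to_world"]); d=np.linalg.inv(c["intrinsics"])@[uv[0],uv[1],1]; d=M[:3,:3]@[d[0],-d[1],-d[2]]
    return M[:3,3]+d*(z-M[2,3])/d[2]
E
python3 - <<'E'
from h import *
np.set_printoptions(precision=4,suppress=True)
o=telemetry.get_obs(); print(o["clock"],o["position"],o["ee_rot"],o["ft_force"],o["grip_width"])
ims=[]
for n in ["scene","top"]:
    c=viewer.camera(n); ims.append(c["frame"]); print(n,np.array(c["cam_to_world"])[:3,3], c.keys())
    for t in ["dish","reader","nest","tray_front","start_button_top","spare_dish","vial","marker","cassette"]:
        print(t,[(round(r["conf"],2),w(r["location"],c),proj(w(r["location"],c),c).round()) for r in mark_of(t,c)[:3]])
    save(c,n+"0.png",s=1.4)
E
```

```text
0.0 [ 0.2035 -0.5905  0.2305] [ 0.4108  0.5761 -0.4103  0.5753] [-0.1147 -0.0433 -0.3942] 1.002926196135899
scene [-0.4266  0.5155  0.7956] dict_keys(['frame', 'intrinsics', 'cam_to_world', 'shot'])
dish [(0.54, array([ 0.4431, -0.2655,  0.0458]), array([323., 201.]))]
reader [(0.66, array([ 0.5101, -0.297 ,  0.0009]), array([317., 201.]))]
nest [(0.86, array([ 0.4737, -0.283 ,  0.0365]), array([321., 198.]))]
tray_front [(0.65, array([ 0.4047, -0.2502,  0.0287]), array([327., 213.])), (0.32, array([ 0.4411, -0.2663,  0.0433]), array([323., 202.]))]
start_button_top [(0.47, array([ 0.5669, -0.266 ,  0.1067]), array([299., 170.]))]
spare_dish [(0.43, array([ 0.3943, -0.3982, -0.0009]), array([362., 206.]))]
vial [(0.48, array([ 0.5432, -0.4595, -0.004 ]), array([345., 184.]))]
marker [(0.62, array([ 0.5011, -0.1583, -0.0037]), array([286., 217.]))]
cassette [(0.38, array([ 0.6462, -0.2101, -0.0027]), array([273., 194.]))]
top [ 0.3729 -0.1709  1.1011] dict_keys(['frame', 'intrinsics', 'cam_to_world', 'shot'])
dish [(0.79, array([ 0.4471, -0.2595,  0.0452]), array([324., 222.])), (0.55, array([ 0.3096, -0.225 , -0.0032]), array([309., 279.]))]
reader [(0.56, array([ 0.5074, -0.2903, -0.0003]), array([335., 199.]))]
nest [(0.71, array([ 0.4737, -0.2785,  0.0348]), array([332., 211.]))]
tray_front [(0.7, array([ 0.405 , -0.2451,  0.0279]), array([318., 240.]))]
start_button_top [(0.45, array([ 0.5668, -0.2685,  0.1083]), array([330., 167.]))]
spare_dish []
vial [(0.57, array([ 0.5451, -0.4545, -0.0025]), array([400., 185.]))]
marker [(0.51, array([ 0.5015, -0.1582, -0.0041]), array([282., 201.]))]
cassette [(0.47, array([ 0.6479, -0.2054, -0.0019]), array([301., 144.]))]
```

Run:
```python
import cv2
f=cv2.imread("pics/top0.png");g=f[170:450,340:620];a=cv2.resize(g,(560,560),interpolation=cv2.INTER_CUBIC)
cv2.imwrite("pics/t1.png",a)
```

```text
(no output)
```

View pics/t1.png

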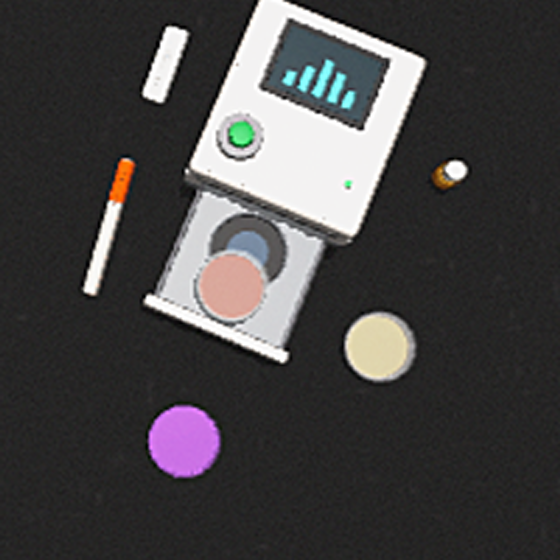

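View pics/scene0.png

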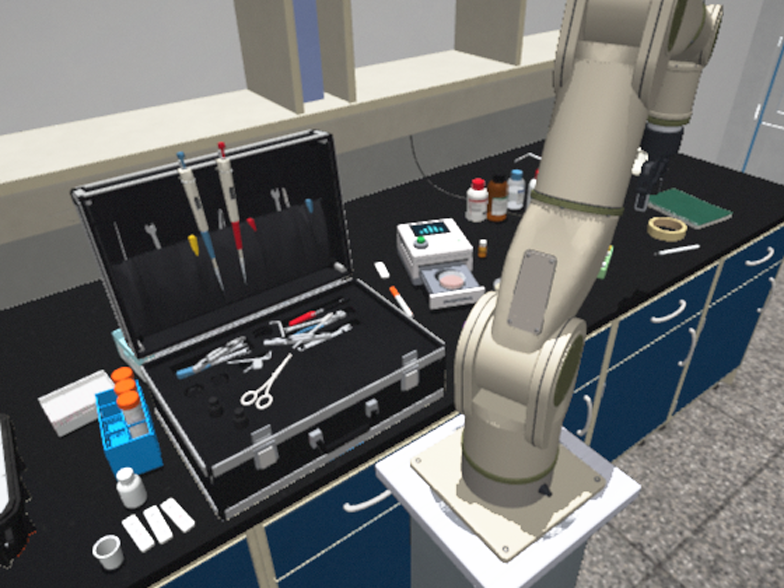

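Run:
```python
from h import *
from scipy.spatial.transform import Rotation as R
np.set_printoptions(precision=4,suppress=True)
o=telemetry.get_obs(); m=R.from_quat(o["ee_rot"]).as_matrix(); print(m)
c=viewer.camera("top")
f=lambda u,v:((u/2+340)/1.4-.2,(v/2+170)/1.4-.2)
for n,p,z in [("dish",(231,286),.06),("nest",(248,250),.046),("panelL",(147,300),.046),("panelR",(287,357),.046),("purple",(184,441),.015),("button",(240,133),.105),("fL",(186,173),.09),("fR",(350,240),.09),("spare",(379,346),.015)]:
    print(n,ray(f(*p),c,z))
c=viewer.camera("wrist");print(np.array(c["cam_to_world"]))
```

```text
[[ 0.0001  0.9454  0.3258]
 [-0.      0.3258 -0.9454]
 [-1.      0.      0.    ]]
dish [ 0.4429 -0.2608  0.06  ]
nest [ 0.4746 -0.2767  0.046 ]
panelL [ 0.4315 -0.1907  0.046 ]
panelR [ 0.3841 -0.309   0.046 ]
purple [ 0.312  -0.2237  0.015 ]
button [ 0.5645 -0.2648  0.105 ]
fL [ 0.5337 -0.2216  0.09  ]
fR [ 0.4791 -0.3557  0.09  ]
spare [ 0.3944 -0.3932  0.015 ]
[[ 0.3262  0.9044  0.2751  0.2732]
 [-0.9453  0.312   0.0953 -0.5662]
 [ 0.0003 -0.2911  0.9567  0.3735]
 [ 0.      0.      0.      1.    ]]
```

```bash
python3 -m crank '[[0.65,[1.6,2.9,0],[0,0,-0.06]],[0.65,[1.6,2.9,0],[0,0,-0.06]],[0.65,[1.6,2.9,0],[0,0,-0.06]],[0.65,[1.6,2.9,0],[0,0,-0.06]],[0.65,[1.6,2.9,0],[0,0,-0.06]],[0.65,[1.6,2.9,0],[0,0,-0.06]],[0.65,[1.6,2.9,0],[0,0,-0.06]],[0.65,[1.6,2.9,0],[0,0,-0.06]],[0.65,[1.6,2.9,0],[0,0,-0.06]],[0.65,[1.6,2.9,0],[0,0,-0.06]],[0.65,[1.6,2.9,0],[0,0,-0.06]],[0.65,[1.2,2.0,0],[0,0,-0.05]]]' 20
cat >> h.py <<'E'
from scipy.spatial.transform import Rotation as R
np.set_printoptions(precision=4,suppress=True)
def st():
    o=telemetry.get_obs(); m=R.from_quat(o["ee_rot"]).as_matrix(); print(o["clock"],"p",np.array(o["position"]),"F",np.array(o["ft_force"]),"w",o["grip_width"],"toolz yaw",np.degrees(np.arctan2(m[1,2],m[0,2])),"down",m[:,0])
    return o,m
E
python3 - <<'E'
from h import *
st()
c=viewer.camera("wrist");save(c,"w1.png",s=1.2)
for t in ["dish","nest","tray_front"]:
    print(t,[(round(r["conf"],2),w(r["location"],c),proj(w(r["location"],c),c).round()) for r in mark_of(t,c)[:3]])
E
```

```text
clock: 2.1
position: [0.3929, -0.2491, 0.2317]
ee_rot: [0.585, 0.397, -0.585, 0.397]
ft_force: [0.6, -0.0, -0.3]
grip_width: 0.354
2.1 p [ 0.3929 -0.2491  0.2317] F [ 0.6024 -0.047  -0.3257] w 0.35352456383493264 toolz yaw -111.71605353739832 down [ 0.0007 -0.0003 -1.    ]
dish [(0.93, array([ 0.3105, -0.2264,  0.0021]), array([286., 243.])), (0.69, array([ 0.4401, -0.2603,  0.0438]), array([270., 126.])), (0.49, array([ 0.4782, -0.2787,  0.0404]), array([273.,  77.]))]
nest [(0.57, array([ 0.4788, -0.2749,  0.0381]), array([269.,  78.]))]
tray_front [(0.75, array([ 0.4051, -0.2495,  0.0273]), array([273., 163.]))]
```

View pics/w1.png

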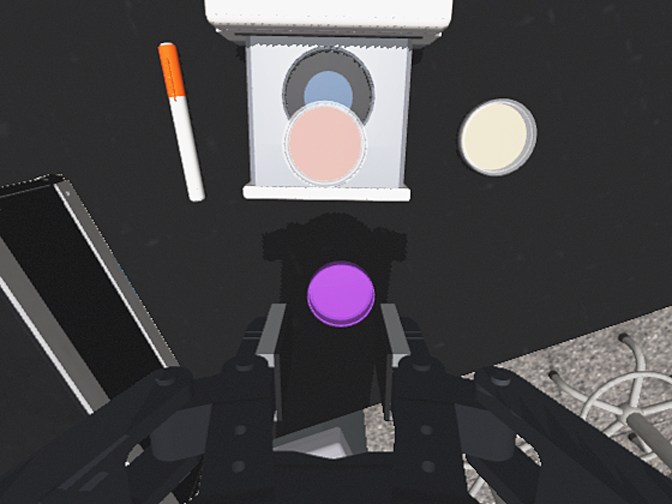

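Run:
```python
from h import *
o,m=st(); c=viewer.camera("wrist"); p=np.array(o["position"])
x=np.array([.929,-.370,0]);y=np.array([.370,.929,0])
for n,u,z in [("dish",(326,144),.061),("nest",(329.5,93),.046),("L",(243,192),.046),("R",(411,194),.046)]:
    q=ray(np.array(u)/1.2,c,z); print(n,q,"rel TCP x,y:",(q-p)@x,(q-p)@y)
```

```text
2.3 p [ 0.3917 -0.2519  0.2315] F [ 0.7394 -0.5504 -0.0814] w 0.3533125226589876 toolz yaw -111.56914389651283 down [ 0.0001 -0.0006 -1.    ]
dish [ 0.4439 -0.2673  0.061 ] rel TCP x,y: 0.05418302017597451 0.004970777318518598
nest [ 0.4755 -0.2824  0.046 ] rel TCP x,y: 0.08917537274438847 0.002598966148742114
L [ 0.4331 -0.1938  0.046 ] rel TCP x,y: 0.01699097546453388 0.06922657522758359
R [ 0.384  -0.3139  0.046 ] rel TCP x,y: 0.015809985499324542 -0.060423360896618
```

```bash
python3 -m crank '[[0.65,[0.1,0.28,-2],[0,0,0]],[0.65,[0.12,0.28,-2],[0,0,0]],[0.65,[0,0,-2],[0,0,0]],[0.65,[0,0,-2],[0,0,0]],[0.65,[0,0,-2],[0,0,0]],[0.65,[0,0,-2],[0,0,0]],[0.65,[0,0,-2],[0,0,0]],[0.65,[0,0,-2],[0,0,0]],[0.65,[0,0,-1.5],[0,0,0]],[0.65,[0,0,-0.4],[0,0,0]],[0.65,[0,0,0],[0,0,0]],[0.65,[0,0,0],[0,0,0]]]'
python3 - <<'E'
from h import *
st()
c=viewer.camera("wrist");save(c,"w2.png",s=1.2)
for t in ["dish","nest","tray_front"]:
    print(t,[(round(r["conf"],2),w(r["location"],c),proj(w(r["location"],c),c).round()) for r in mark_of(t,c)[:3]])
E
```

```text
clock: 3.35
position: [0.3938, -0.2471, 0.0529]
ee_rot: [0.585, 0.397, -0.585, 0.397]
ft_force: [-0.2, 0.6, 0.1]
grip_width: 0.348
3.35 p [ 0.3938 -0.2471  0.0529] F [-0.2451  0.636   0.0583] w 0.3480479607127298 toolz yaw -111.71954473435522 down [ 0.0002 -0.0003 -1.    ]
dish [(0.85, array([ 0.3091, -0.2262, -0.0003]), array([296., 352.])), (0.75, array([ 0.4436, -0.264 ,  0.0407]), array([271., 147.])), (0.24, array([ 0.5004, -0.1563, -0.0016]), array([ 46., 112.]))]
nest [(0.61, array([ 0.4765, -0.281 ,  0.0407]), array([280.,  55.]))]
tray_front [(0.81, array([ 0.4059, -0.2493,  0.0284]), array([273., 225.]))]
```

View pics/w2.png

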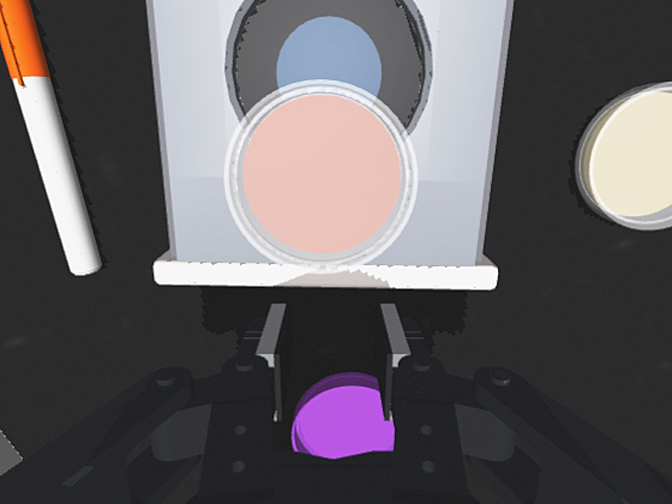

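```bash
python3 -m crank '[[0.65,[0.07,0.19,-0.1],[0,0,0]],[0.65,[0.37,-0.15,0],[0,0,0]],[0.65,[0.37,-0.15,0],[0,0,0]],[0.65,[0.37,-0.15,0],[0,0,0]],[0.65,[0.19,-0.075,0],[0,0,0]],[0.65,[0.19,-0.075,0],[0,0,0]],[0.65,[0.19,-0.075,0],[0,0,0]],[0.65,[0.19,-0.075,0],[0,0,0]],[0.65,[0.19,-0.075,0],[0,0,0]],[0.65,[0.19,-0.075,0],[0,0,0]],[0.65,[0,0,0],[0,0,0]],[0.65,[0,0,0],[0,0,0]]]'
python3 - <<'E'
from h import *
st()
c=viewer.camera("wrist");save(c,"w3.png",s=1.2)
for t in ["dish","nest","tray_front"]:
    print(t,[(round(r["conf"],2),w(r["location"],c),proj(w(r["location"],c),c).round()) for r in mark_of(t,c)[:3]])
E
```

```text
clock: 4.55
position: [0.4171, -0.2534, 0.0513]
ee_rot: [0.585, 0.397, -0.585, 0.397]
ft_force: [1.2, 0.5, 0.0]
grip_width: 0.352
4.55 p [ 0.4171 -0.2534  0.0513] F [1.1941 0.5155 0.0065] w 0.35160212690515 toolz yaw -111.66995831255598 down [ 0. -0. -1.]
dish [(0.96, array([ 0.4488, -0.2703,  0.0438]), array([287., 188.])), (0.63, array([ 0.3123, -0.2256,  0.0015]), array([297., 382.]))]
nest [(0.73, array([ 0.4749, -0.2784,  0.0446]), array([282., 123.]))]
tray_front [(0.82, array([ 0.4022, -0.2478,  0.0273]), array([278., 276.]))]
```

View pics/w3.png

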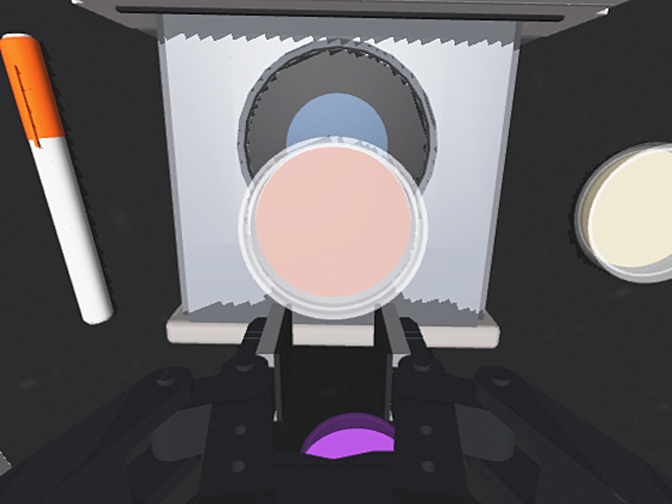

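```bash
python3 -m crank '[[0.65,[0.18,-0.08,0],[0,0,0]],[0.65,[0.18,-0.08,0],[0,0,0]],[0.65,[0.18,-0.08,0],[0,0,0]],[0.65,[0.18,-0.08,0],[0,0,0]],[0.65,[0.18,-0.08,0],[0,0,0]],[0.65,[0.18,-0.08,0],[0,0,0]],[0.65,[0.18,-0.08,0],[0,0,0]],[0.65,[0.18,-0.08,0],[0,0,0]],[0.65,[0.18,-0.08,0],[0,0,0]],[0.65,[0.18,-0.08,0],[0,0,0]],[0.65,[0,0,0],[0,0,0]],[0.65,[0,0,0],[0,0,0]]]'
python3 - <<'E'
from h import *
st()
c=viewer.camera("wrist");save(c,"w4.png",s=1.2)
for t in ["dish","nest","tray_front"]:
    print(t,[(round(r["conf"],2),w(r["location"],c),proj(w(r["location"],c),c).round()) for r in mark_of(t,c)[:3]])
E
```

```text
clock: 5.75
position: [0.4351, -0.2614, 0.0513]
ee_rot: [-0.585, -0.397, 0.585, -0.397]
ft_force: [-0.4, 0.1, 0.7]
grip_width: 0.348
5.75 p [ 0.4351 -0.2614  0.0513] F [-0.3536  0.1146  0.7145] w 0.3479203235908843 toolz yaw -111.66512314679007 down [-0.     -0.0001 -1.    ]
dish [(0.91, array([ 0.4645, -0.2748,  0.0382]), array([281., 192.]))]
nest []
tray_front [(0.88, array([ 0.4046, -0.2435,  0.0272]), array([267., 308.]))]
```

View pics/w4.png

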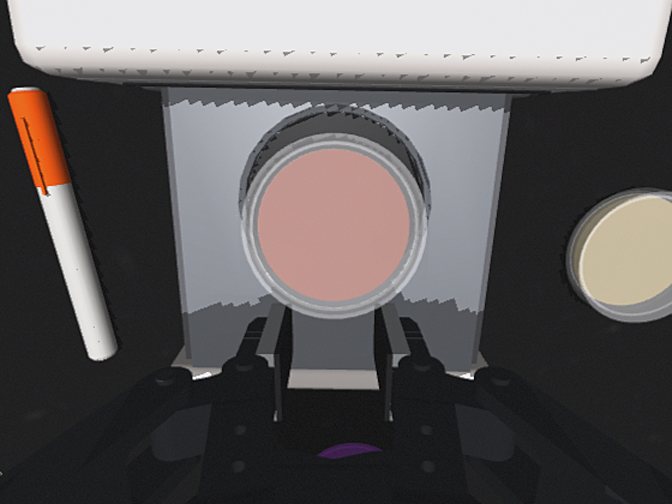

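```bash
python3 -m crank '[[0.65,[0.12,-0.045,0],[0,0,0]],[0.65,[0.12,-0.045,0],[0,0,0]],[0.65,[0.12,-0.045,0],[0,0,0]],[0.65,[0.09,-0.035,0],[0,0,0]],[0.65,[0.09,-0.035,0],[0,0,0]],[0.65,[0.09,-0.035,0],[0,0,0]],[0.65,[0.09,-0.035,0],[0,0,0]],[0.65,[0,0,0],[0,0,0]],[0.65,[0,0,0],[0,0,0]]]'
python3 - <<'E'
from h import *
st()
c=viewer.camera("wrist");save(c,"w5.png",s=1.2)
for t in ["dish","nest","tray_front"]:
    print(t,[(round(r["conf"],2),w(r["location"],c),proj(w(r["location"],c),c).round()) for r in mark_of(t,c)[:3]])
E
```

```text
clock: 6.7
position: [0.4422, -0.2642, 0.0513]
ee_rot: [-0.585, -0.397, 0.585, -0.397]
ft_force: [0.4, -0.0, -0.6]
grip_width: 0.351
6.7 p [ 0.4422 -0.2642  0.0513] F [ 0.4459 -0.0157 -0.6196] w 0.35130128640705016 toolz yaw -111.66823766360004 down [-0.0001 -0.0001 -1.    ]
dish [(0.68, array([ 0.47  , -0.2773,  0.0368]), array([282., 195.]))]
nest [(0.64, array([ 0.5028, -0.1564, -0.0007]), array([ 62., 201.]))]
tray_front [(0.67, array([ 0.406 , -0.2489,  0.0248]), array([276., 313.]))]
```

View pics/w5.png

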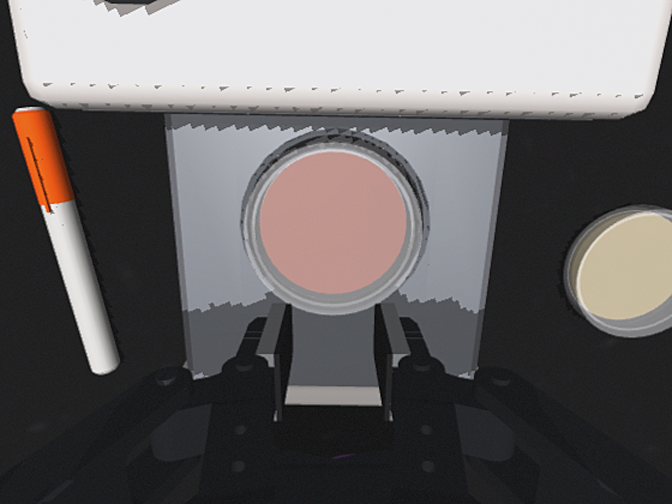

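```bash
python3 -m crank '[[0.65,[0.09,-0.035,0],[0,0,0]],[0.65,[0.09,-0.035,0],[0,0,0]],[0.65,[0,0,0],[0,0,0]],[0.65,[-0.1,0.04,0],[0,0,0]],[0.65,[-0.1,0.04,0],[0,0,0]],[0.65,[-0.19,0.075,0],[0,0,0]],[0.65,[-0.37,0.15,0],[0,0,0]],[0.65,[-0.37,0.15,0],[0,0,0]],[0.65,[0,0,0],[0,0,0]],[0.65,[0,0,0],[0,0,0]]]'
python3 - <<'E'
from h import *
st()
c=viewer.camera("wrist");save(c,"w6.png",s=1.2)
for t in ["dish","nest","tray_front"]:
    print(t,[(round(r["conf"],2),w(r["location"],c),proj(w(r["location"],c),c).round()) for r in mark_of(t,c)[:3]])
E
```

```text
clock: 7.73
position: [0.4324, -0.2603, 0.0514]
ee_rot: [-0.585, -0.397, 0.585, -0.397]
ft_force: [-0.1, -0.5, 0.5]
grip_width: 0.353
7.7333 p [ 0.4324 -0.2603  0.0514] F [-0.0759 -0.4651  0.4892] w 0.3533359682787316 toolz yaw -111.67907796835078 down [-0.     -0.0003 -1.    ]
dish [(0.71, array([ 0.4753, -0.2797,  0.0362]), array([283., 159.])), (0.44, array([ 0.5004, -0.1576, -0.0028]), array([ 65., 185.]))]
nest []
tray_front [(0.84, array([ 0.404 , -0.2477,  0.0294]), array([275., 304.]))]
```

View pics/w6.png

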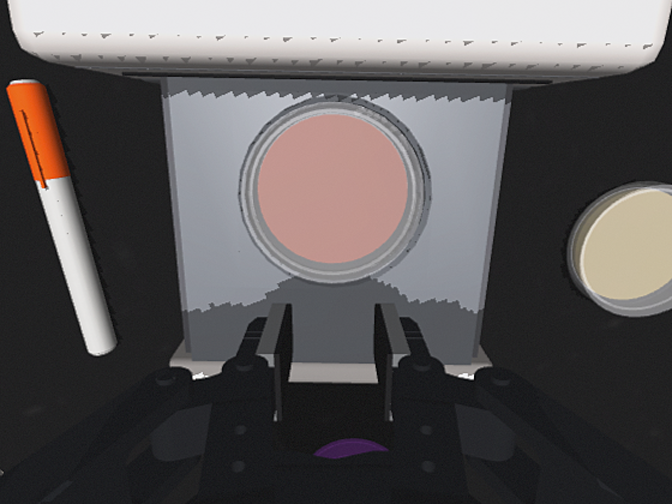

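```bash
python3 -m crank '[[0.65,[-1.4,0.56,0],[0,0,0]],[0.65,[-1.4,0.56,0],[0,0,0]],[0.65,[-1.4,0.56,0],[0,0,0]],[0.65,[-1.4,0.56,0],[-0.02,-0.05,0]],[0.65,[0,0,0],[-0.036,-0.09,0]],[0.65,[0,0,0],[-0.036,-0.09,0]],[0.65,[0,0,-1],[0,0,0]],[0.65,[0,0,-1.1],[0,0,0]],[0.65,[0,0,0],[0,0,0]],[0.65,[0,0,0],[0,0,0]],[0.65,[0,0,0],[0,0,0]]]'
python3 - <<'E'
from h import *
o,m=st();print(np.array(o["joint_pos"]))
c=viewer.camera("scene");a=c["frame"][170:240,280:380,::-1];b=viewer.camera("top")["frame"][150:270,260:380,::-1]
cv2.imwrite("pics/s2.png",np.hstack([cv2.resize(a,(430,300),interpolation=cv2.INTER_CUBIC),cv2.resize(b,(300,300),interpolation=cv2.INTER_CUBIC)]))
E
```

```text
clock: 8.85
position: [0.3772, -0.238, 0.0308]
ee_rot: [0.63, 0.322, -0.532, 0.467]
ft_force: [0.9, -0.0, -0.2]
grip_width: 0.351
8.85 p [ 0.3772 -0.238   0.0308] F [ 0.9052 -0.0412 -0.2137] w 0.35128065656885005 toolz yaw -111.65782950430425 down [ 0.228  -0.0911 -0.9694]
[ 0.8363  0.0428 -0.358   2.305  -0.0184  0.5497 -1.4538]
```

View pics/s2.png

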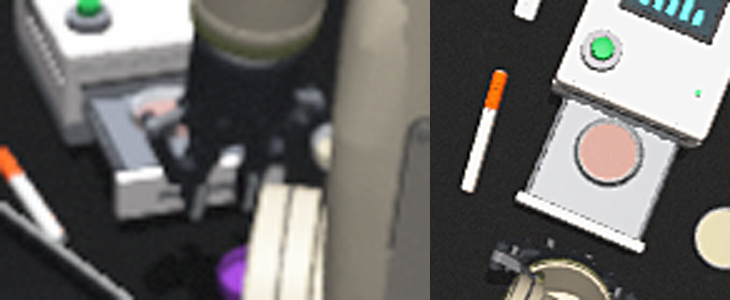

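```bash
python3 -m crank '[[0.65,[0.46,-0.185,0],[0,0,0]],[0.65,[0.46,-0.185,0],[0,0,0]],[0.65,[0.28,-0.11,0],[0,0,0]],[0.65,[0.28,-0.11,0],[0,0,0]],[0.65,[0.28,-0.11,0],[0,0,0]],[0.65,[0.37,-0.15,0],[0,0,0]],[0.65,[0.46,-0.185,0],[0,0,0]],[0.65,[0.46,-0.185,0],[0,0,0]],[0.65,[0.46,-0.185,0],[0,0,0]],[0.65,[0.46,-0.185,0],[0,0,0]],[0.65,[0.46,-0.185,0],[0,0,0]],[0.65,[0.46,-0.185,0],[0,0,0]]]'
python3 -m crank '[[0.65,[0.46,-0.185,0],[0,0,0]],[0.65,[0.46,-0.185,0],[0,0,0]],[0.65,[0.46,-0.185,0],[0,0,0]],[0.65,[0.46,-0.185,0],[0,0,0]],[0.65,[0.46,-0.185,0],[0,0,0]],[0.65,[0.37,-0.15,0],[0,0,0]],[0.65,[0.37,-0.15,0],[0,0,0]],[0.65,[0.37,-0.15,0],[0,0,0]],[0.65,[0.28,-0.11,0],[0,0,0]],[0.65,[0.19,-0.075,0],[0,0,0]],[0.65,[0,0,0],[0,0,0]],[0.65,[0,0,0],[0,0,0]]]'
python3 - <<'E'
from h import *
o,m=st();x=np.array([.929,-.370,0]);print((np.array([.4997,-.2903,.03])-o["position"])@x)
c=viewer.camera("wrist")
for t in ["dish","tray_front"]:
    print(t,[(round(r["conf"],2),w(r["location"],c)) for r in mark_of(t,c)[:3]])
E
```

```text
clock: 9.95
position: [0.4258, -0.2578, 0.0302]
ee_rot: [0.629, 0.322, -0.532, 0.466]
ft_force: [-3.2, -0.8, -0.1]
grip_width: 0.353
clock: 10.95
position: [0.465, -0.273, 0.0306]
ee_rot: [0.63, 0.322, -0.531, 0.467]
ft_force: [-0.1, -0.1, -0.1]
grip_width: 0.349
10.95 p [ 0.465  -0.273   0.0306] F [-0.1457 -0.1499 -0.0753] w 0.34876196295085543 toolz yaw -111.646254829516 down [ 0.2287 -0.0912 -0.9692]
0.0386242137851828
dish []
tray_front [(0.8, array([ 0.4724, -0.276 ,  0.0281]))]
```

```bash
python3 -m crank '[[0.65,[0.37,-0.15,0],[0,0,0]],[0.65,[0.37,-0.15,0],[0,0,0]],[0.65,[0.37,-0.15,0],[0,0,0]],[0.65,[0.37,-0.15,0],[0,0,0]],[0.65,[0.28,-0.11,0],[0,0,0]],[0.65,[0.19,-0.075,0],[0,0,0]],[0.65,[0.09,-0.04,0],[0,0,0]],[0.65,[0.09,-0.04,0],[0,0,0]],[0.65,[0.09,-0.04,0],[0,0,0]],[0.65,[0,0,0],[0,0,0]]]'
python3 -m crank '[[0.65,[0.09,-0.04,0],[0,0,0]],[0.65,[0.09,-0.04,0],[0,0,0]],[0.65,[0.09,-0.04,0],[0,0,0]]]'
python3 -m crank '[[0.65,[0.09,-0.04,0],[0,0,0]],[0.65,[0.09,-0.04,0],[0,0,0]]]'
```

```text
clock: 11.93
position: [0.4867, -0.2822, 0.0303]
ee_rot: [0.629, 0.322, -0.532, 0.466]
ft_force: [-2.0, 0.5, 1.0]
grip_width: 0.348
clock: 12.18
position: [0.4893, -0.2834, 0.0303]
ee_rot: [0.629, 0.322, -0.532, 0.466]
ft_force: [-2.5, 1.2, 1.8]
grip_width: 0.347
clock: 12.35
position: [0.4912, -0.2842, 0.0303]
ee_rot: [0.629, 0.322, -0.532, 0.466]
ft_force: [-2.4, 1.4, 1.5]
grip_width: 0.352
```

```bash
python3 -m crank '[[0.65,[0.09,-0.04,0],[0,0,0]],[0.65,[0.09,-0.04,0],[0,0,0]]]'
python3 -m crank '[[0.65,[0.09,-0.04,0],[0,0,0]],[0.65,[0.09,-0.04,0],[0,0,0]]]'
python3 - <<'E'
from h import *
st();c=viewer.camera("wrist");save(c,"w7.png",s=1.2)
E
```

```text
clock: 12.52
position: [0.493, -0.2849, 0.0303]
ee_rot: [0.629, 0.322, -0.532, 0.466]
ft_force: [-1.5, 0.8, 2.6]
grip_width: 0.351
clock: 12.68
position: [0.4934, -0.2853, 0.0298]
ee_rot: [0.629, 0.323, -0.533, 0.466]
ft_force: [-12.7, 5.6, 7.7]
grip_width: 0.349
12.6833 p [ 0.4934 -0.2853  0.0298] F [-12.6967   5.6082   7.7036] w 0.34859365863851 toolz yaw -111.69113547662455 down [ 0.2248 -0.0901 -0.9702]
```

View pics/w7.png

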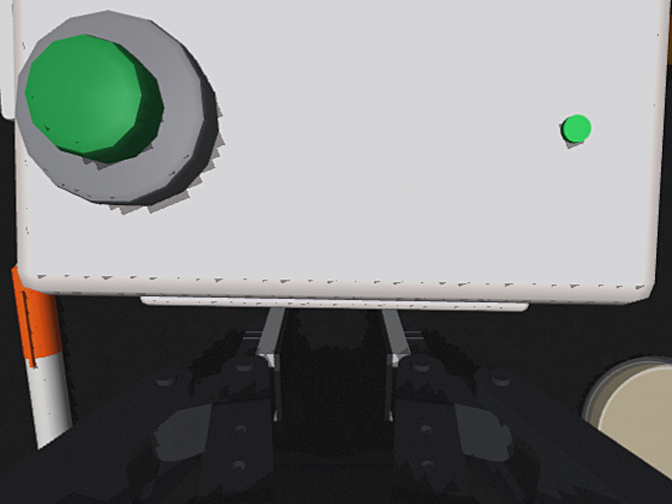

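```bash
python3 - <<'E'
from h import *
c=viewer.camera("wrist")
print([(r["conf"],w(r["location"],c)) for r in mark_of("start_button_top",c)], ray((82/1.2,96/1.2),c,.106))
E
python3 -m crank '[[0.65,[-0.2,0.08,0],[0,0,0]],[0.65,[-1,0.4,0],[0,0,0]],[1,[-2,0.8,0],[0,0,0]],[1,[-1,0.4,2],[0.02,0.05,0]],[1,[0,0,3.5],[0.036,0.09,0]],[1,[0,0,3.5],[0.036,0.09,0]],[1,[0,0,3.5],[0,0,0]],[1,[0,0,2.5],[0,0,0]],[1,[0,0,0],[0,0,0]],[1,[0,0,0],[0,0,0]],[1,[0,0,0],[0,0,0]]]'
```

```text
[(0.67, array([ 0.5653, -0.2636,  0.1108]))] [ 0.5662 -0.2646  0.106 ]
clock: 13.75
position: [0.4527, -0.2691, 0.1753]
ee_rot: [0.587, 0.394, -0.583, 0.4]
ft_force: [-0.1, -1.0, -0.2]
grip_width: 0.001
```

```bash
python3 -m crank '[[1,[2.3,0.1,0],[0,0,0]],[1,[2.3,0.1,0],[0,0,0]],[1,[2.3,0.1,0],[0,0,0]],[1,[2.3,0.1,0],[0,0,0]],[1,[2.1,0,0],[0,0,0]],[1,[0,0,-2],[0,0,0]],[1,[0,0,-2],[0,0,0]],[1,[0,0,0],[0,0,0]],[1,[0,0,0],[0,0,0]]]'
python3 - <<'E'
from h import *
st();c=viewer.camera("wrist");save(c,"w8.png",s=1.2)
print([(r["conf"],w(r["location"],c)) for r in mark_of("start_button_top",c)])
for n in("top","scene"):
  c=viewer.camera(n); print(n,[(t,round(r["conf"],2),w(r["location"],c)) for t in("tray_front","start_button_top","reader") for r in mark_of(t,c)[:1]])
E
```

```text
clock: 14.5
position: [0.5647, -0.2646, 0.134]
ee_rot: [0.587, 0.395, -0.584, 0.399]
ft_force: [0.3, -0.2, 0.3]
grip_width: 0.002
14.5 p [ 0.5647 -0.2646  0.134 ] F [ 0.2677 -0.2052  0.2618] w 0.002329217234728592 toolz yaw -111.66291398208374 down [ 0.0067 -0.0025 -1.    ]
[(0.7, array([ 0.5648, -0.2658,  0.1096]))]
top []
scene [('tray_front', 0.94, array([ 0.4984, -0.2866,  0.0272])), ('start_button_top', 0.53, array([ 0.5691, -0.2655,  0.1067])), ('reader', 0.92, array([ 0.5089, -0.2923, -0.0001]))]
```

View pics/w8.png

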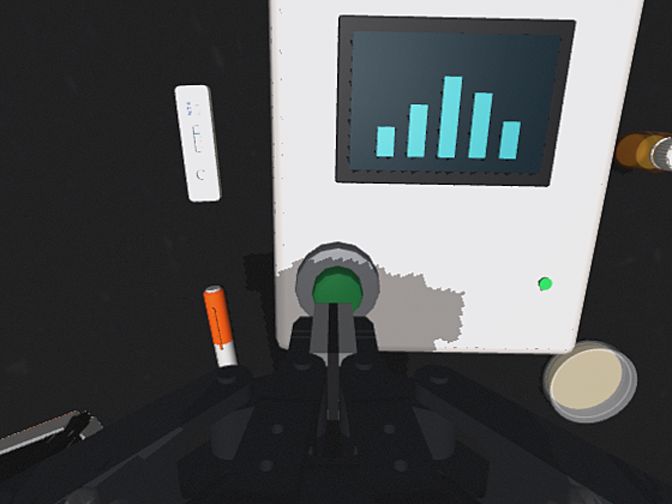

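```bash
python3 -m crank '[[1,[0.05,0,-1],[0,0,0]],[1,[0.05,0,-0.8],[0,0,0]],[1,[0,0,-0.4],[0,0,0]],[1,[0,0,-0.2],[0,0,0]],[1,[0,0,0],[0,0,0]]]'
python3 -m crank '[[1,[0,0,-0.2],[0,0,0]],[1,[0,0,-0.1],[0,0,0]],[1,[0,0,0],[0,0,0]]]'
python3 -m crank '[[1,[0,0,-0.1],[0,0,0]],[1,[0,0,-0.1],[0,0,0]],[1,[0,0,0],[0,0,0]]]'
```

```text
clock: 15.42
position: [0.5665, -0.2649, 0.1111]
ee_rot: [0.587, 0.394, -0.583, 0.4]
ft_force: [-0.2, 0.3, 0.6]
grip_width: -0.001
clock: 15.67
position: [0.5671, -0.2651, 0.1091]
ee_rot: [0.587, 0.394, -0.583, 0.401]
ft_force: [0.3, 0.8, 2.2]
grip_width: -0.002
clock: 15.92
position: [0.5671, -0.2651, 0.1071]
ee_rot: [0.587, 0.394, -0.583, 0.401]
ft_force: [-0.6, 1.2, 3.8]
grip_width: 0.001
```

```bash
python3 -m crank '[[1,[0,0,-0.1],[0,0,0]],[1,[0,0,-0.1],[0,0,0]],[1,[0,0,0],[0,0,0]]]'
python3 -m crank '[[1,[0,0,-0.1],[0,0,0]],[1,[0,0,-0.05],[0,0,0]],[1,[0,0,0],[0,0,0]]]'
```

```text
clock: 16.17
position: [0.5672, -0.2651, 0.1061]
ee_rot: [0.587, 0.394, -0.583, 0.401]
ft_force: [-3.6, 1.5, 11.1]
grip_width: -0.003
clock: 16.42
position: [0.5672, -0.2652, 0.1059]
ee_rot: [0.587, 0.393, -0.583, 0.401]
ft_force: [-8.8, 3.4, 21.8]
grip_width: -0.0
```

```bash
python3 -m crank '[[1,[0,0,0.3],[0,0,0]],[1,[0,0,0.6],[0,0,0]],[1,[0,0,2],[0,0,0]],[1,[0,0,3],[0,0,0]],[1,[-2,0,3],[0,0,0]],[1,[-3,0,3],[0,0,0]],[1,[-3,0,1],[0,0,0]],[1,[-3,0,0],[0,0,0]],[1,[-3,0,0],[0,0,0]],[1,[0,0,0],[0,0,0]],[1,[0,0,0],[0,0,0]],[1,[0,0,0],[0,0,0]]]'
python3 - <<'E'
from h import *
st();c=viewer.camera("wrist");save(c,"w9.png",s=1.2)
c=viewer.camera("scene")
for t in("tray_front","start_button_top","reader","spare_dish","vial","marker","cassette"):
  print(t,[(round(r["conf"],2),w(r["location"],c)) for r in mark_of(t,c)[:1]])
E
```

```text
clock: 17.42
position: [0.4279, -0.2651, 0.2321]
ee_rot: [0.587, 0.394, -0.583, 0.401]
ft_force: [-0.5, -0.1, -1.3]
grip_width: -0.0
17.4167 p [ 0.4279 -0.2651  0.2321] F [-0.5076 -0.1106 -1.3261] w -6.295786196570358e-05 toolz yaw -111.66292814123683 down [ 0.0109 -0.0045 -0.9999]
tray_front [(0.57, array([ 0.5015, -0.2895,  0.0273]))]
start_button_top [(0.43, array([ 0.5654, -0.2649,  0.1068]))]
reader [(0.72, array([ 0.5074, -0.2942,  0.0021]))]
spare_dish [(0.37, array([ 0.3939, -0.3999, -0.0012]))]
vial [(0.48, array([ 0.5465, -0.4612, -0.0014]))]
marker [(0.45, array([ 0.5021, -0.1588, -0.0011]))]
cassette [(0.38, array([ 0.648 , -0.211 , -0.0018]))]
```

View pics/w9.png

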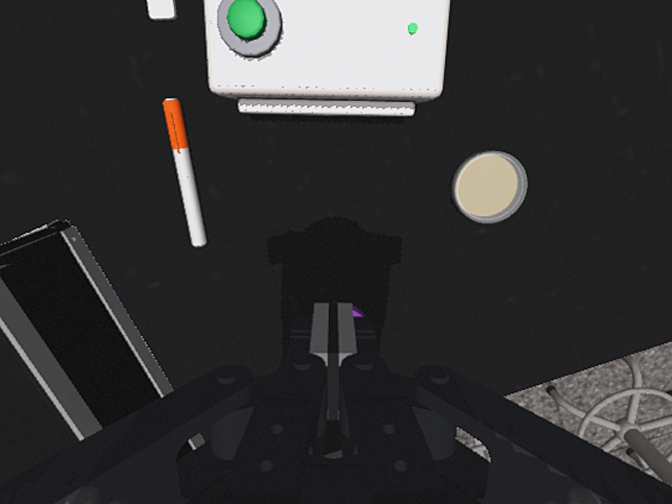

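The tray is shut with its front panel at (327,107). The button is back up at (247,18), and the other things are where they were.

```bash
python3 -c "
from h import *
print(manip.hand_in())"
```

```text
the job is handed in; nothing more can be done
None
```

The job is done and handed in at about 17.5 s of the 61 s allowed. I nudged the pink dish into the nest with the half-open fingertips, pushed the tray shut, then pressed the green button and let it go.

- **Dish:** after backing off, the wrist and top pictures showed it centred inside the nest's rim and looking level. It was not seen again once the tray was shut.
- **Tray:** it moved against about 2–3 N, then stopped hard at about 14 N. The network put the panel face 7–9 mm in front of the reader's estimated front face, against the 10 mm given, which is within its error.
- **Button:** the tip went down about 5 mm from first contact to a hard stop, with an upward force peaking at about 22 N. After the release the network saw the button top at its starting height (107 mm).
- **Other things:** the vial, marker, cassette and yellow dish came out within about 4 mm of where they were at the start. That is the network's error, and I never touched them.

No check failed. The network sometimes missed the nest, and it once gave the marker's position for it and several times the purple look-alike's for the dish. I went by the pictures there.

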